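# Load a vibratory polishing trial

## Task

Load the steel tub for a polishing trial. First pull every test panel up out of the slotted rack and put it in the tub, standing or lying; then take the cup of chips and, to shake them loose, press it down on the touch mixer's rubber pad until the pad is fully down, holding it there for about a second; then tip all the chips out of the cup into the tub and set the empty cup upright back in the middle of its round mat. Leave the jar, the flask and the sample bottle where they are.

Things in the scene. Friction and masses are not known exactly. Their poses are not given: they have to be found in the camera images.
- rack: grey plastic slotted rack fixed to the bench, 80 (x) x 190 (y) x 52 mm high. Origin: centre of its underside. Four slots open at the top, one behind the other along its y at -63, -21, 21 and 63 mm; each is 66 mm long (along x), 9 mm wide (along y) and 40 mm deep, with its floor 12 mm above the bench. Three or all four slots hold a panel
- tub: open rectangular steel tub standing loose on the bench, 190 (x) x 160 (y) x 85 mm high, walls and floor 5 mm, 0.5 to 0.8 kg; origin at the centre of its underside, z up
- cup: white round plastic cup without a handle, straight sides, 64 mm outer diameter, 100 mm tall, wall 2.8 mm, floor 4 mm, about 0.08 to 0.17 kg empty; it starts on the round mat with eight ceramic chips inside, which fill the lower half. Origin: centre of its underside, z up through the mouth
- cup_rim (a point): centre of the cup's mouth, 100 mm above its underside
- mat: thin round dark-rimmed grey mat, 110 mm across, flat on the bench (its top can be taken as the bench itself), fixed; origin at its centre
- mixer: white touch mixer fixed to the bench, box 110 (x) x 130 (y) x 46 mm high, with a black collar 92 mm across and 4 mm high on top and the round black rubber pad in the middle of that. Origin: centre of its underside
- pad_top (a point): centre of the top face of the mixer's flat sprung rubber pad, 84 mm across, 66 mm above the bench when up, 56 mm when fully down; it moves with the pad
- pad (a joint): how far the mixer's pad is pressed down, in m: 0 is up, 0.010 is fully down against its stop. The spring needs 4 N to start and 14 N at the stop, and brings the pad up again; the weight of the full cup does not move it
- jar: bystander: white jar with black lid, 70 mm across, 110 mm tall, loose; leave alone
- flask: bystander: conical glass flask, 70 mm across, 105 mm tall, loose; leave alone
- sample: bystander: small white sample bottle, 46 mm across, 100 mm tall, loose; leave alone
- panel0: bare aluminium test panel, 60 wide (x) x 5 thick (y) x 100 mm tall (z), 0.08 kg; origin at its centre. If present it stands upright in slot 0 of the rack (slot 0 is at the rack's -y end), 60 mm of it showing above the rack, its faces square to the rack's y. Not every panel is present
- panel1: bare aluminium test panel, 60 wide (x) x 5 thick (y) x 100 mm tall (z), 0.08 kg; origin at its centre. If present it stands upright in slot 1 of the rack (slot 0 is at the rack's -y end), 60 mm of it showing above the rack, its faces square to the rack's y. Not every panel is present
- panel2: bare aluminium test panel, 60 wide (x) x 5 thick (y) x 100 mm tall (z), 0.08 kg; origin at its centre. If present it stands upright in slot 2 of the rack (slot 0 is at the rack's -y end), 60 mm of it showing above the rack, its faces square to the rack's y. Not every panel is present
- panel3: bare aluminium test panel, 60 wide (x) x 5 thick (y) x 100 mm tall (z), 0.08 kg; origin at its centre. If present it stands upright in slot 3 of the rack (slot 0 is at the rack's -y end), 60 mm of it showing above the rack, its faces square to the rack's y. Not every panel is present
- chip0: terracotta-coloured ceramic polishing chip, triangular prism with 22 mm sides, 16 mm thick (z), 12 g; origin at its centre. Starts in the cup
- chip1: terracotta-coloured ceramic polishing chip, triangular prism with 22 mm sides, 16 mm thick (z), 12 g; origin at its centre. Starts in the cup
- chip2: terracotta-coloured ceramic polishing chip, triangular prism with 22 mm sides, 16 mm thick (z), 12 g; origin at its centre. Starts in the cup
- chip3: terracotta-coloured ceramic polishing chip, triangular prism with 22 mm sides, 16 mm thick (z), 12 g; origin at its centre. Starts in the cup
- chip4: terracotta-coloured ceramic polishing chip, triangular prism with 22 mm sides, 16 mm thick (z), 12 g; origin at its centre. Starts in the cup
- chip5: terracotta-coloured ceramic polishing chip, triangular prism with 22 mm sides, 16 mm thick (z), 12 g; origin at its centre. Starts in the cup
- chip6: terracotta-coloured ceramic polishing chip, triangular prism with 22 mm sides, 16 mm thick (z), 12 g; origin at its centre. Starts in the cup
- chip7: terracotta-coloured ceramic polishing chip, triangular prism with 22 mm sides, 16 mm thick (z), 12 g; origin at its centre. Starts in the cup

How it is judged:
By the outcome, as a careful person would: the job done as asked, in the order asked, and still so for the second after the job is handed in, with the robot touching nothing.
Of panel0, panel1, panel2, panel3 only 3 to 4 are there at a start; the rules pass over those that are not, and their reading is None.
At some moment in a run one of cup, tub may be knocked a few centimetres aside while the robot is not near it.
It also fails if it takes over 210 s, if anything falls off the work surface, if the arm or the gripper's body presses on something with over 40 N, if the wrist force passes 120 N, or if a joint passes its speed limit or range.

## Robot

A 6-joint arm with a two-finger parallel gripper is mounted at the origin on the work surface. World frame = base frame: x ahead of the robot, y to its left, z up, the work surface at z = 0. Lengths are in m, angles in rad, forces in N, time in s.
With the tool pointing down it reaches from about 0.35 to 0.775 m from the base axis. Payload 5.5 kg.
Tool frame: the origin (TCP) lies at the very end of the fingers, on their centre line; the grasp point (between the pads) lies 19 mm behind it; z points along the fingers, y is the line along which they close (so a half turn about z gives the same grasp; the last joint's range is limited). The gripper opens to 85 mm and grips with 20 to 120 N. Pads are 22 mm wide; open, the fingers measure 114 mm over their backs; the gripper's body (76 mm by 85 mm) begins 54 mm behind the grasp point. The pads swing forward as they close: fully open they stand 13 mm farther back than shut.
Start: joints at [1.1, 0.313, 0.046, 1.304, 0, 1.431], TCP at [0.187, 0.544, 0.231] pointing down, gripper open.
Joint ranges: [-2.76, 2.76], [-0.86, 1.69], [-1.03, 1.26], [-2.2, 2.34], [-1.47, 1.5], [-3.14, 3.14]. Speed limits (rad/s): [2.57, 2.57, 3.14, 3.14, 3.14, 3.14].

## Interface

Orientations are given as a rotation vector (axis times angle).
In Python, from cell import sense, get_image, camera_params, job_done gives the robot as it stands.
- The arm moves only by the shell command python3 -m pendant 'ROWS' [FORCE]. ROWS is JSON, a list of rows, each a list of 7 numbers: the shift along the tool's x, y, z in m, then the turn, a rotation vector about the tool's x, y, z in degrees, then the opening, from 0 (shut) to 1 (fully open). A call has 1 to 12 rows; each row is the pose to reach, as a shift and turn from the pose commanded when the call began, along the tool's axes at that moment; what a row does not reach only later rows make up. A row lasts 1/10 s, in which the tool goes at most 50 mm and 8.59 degrees, less where a joint would pass 70% of its speed; a pose out of reach is approached as far as the arm can. A call with a gripper value outside its range is refused whole. The fingers move at their own pace and stop on an object; FORCE is the grip in N (left out, the last holds). Time passes only in rows, so rows that repeat a pose let the fingers close. It gives the time, the measured TCP pose, the force, the opening and the grip force at its end, in the units of the state.
- sense(): the state, without advancing time (a new reading comes with each control period).
- get_image(name): name is "side" or "top"; returns the picture (400x640x3 uint8, blue, green, red); there is no depth.
- camera_params(name): a dict with "camera_matrix" (3x3 intrinsics, pixels), "k1" (the pictures are not rectified: a ray, as slopes to the right and down, at radius r is drawn at 1 + k1 r^2 times it, then the intrinsics apply), "view" (4x4, takes a point from world to camera coordinates). Camera axes: x right, y down, z forward; pixel columns grow to the right and rows downward; lengths in m; the calibration is good to about 2 mm. A picture is of the moment at which its call begins. camera_params takes no time and is no camera call.
- job_done(): hands the job in; it is judged then, once.
The state is a dict: "time_s": time; "joint_pos": joint angles; "joint_vel": joint speeds; "joint_efforts": joint torques, N m; "tool_pos": TCP position; "eef_rot": TCP orientation; "force": force on the tool from outside, world axes, zero at the start; "moment": the same for the moment, N m; "gripper_width": finger opening in m; "finger_force": force on a finger pad.
Only numpy, scipy, OpenCV 4.12 (cv2) and the standard library are available. Lean on these libraries where they do the work, as an engineer would, in place of code of your own. Each camera call takes 0.05 s, during which the arm holds its last target. There are 200 camera calls.

## Working session

There is one attempt and no reset: what is moved stays moved. The work goes in short steps, Python scripts to look and compute and a shell command to move; the robot and the scene stay as the last step left them, time stands still between calls to the robot, and variables do not carry over. Pictures are saved under pics/ and viewed, at most 14 in all, crops included, and the job is handed in when it is done.

```bash
mkdir -p pics; ls; python3 - <<'E'
from cell import *
import cv2
for n in("side","top"):
    cv2.imwrite(f"pics/{n}0.png",get_image(n)); p=camera_params(n); print(n,p)
s=sense(); print(s)
E
```

```text
pics
side {'camera_matrix': array([[451.39918713,   0.        , 327.07071007],
       [  0.        , 451.39918713, 202.9846953 ],
       [  0.        ,   0.        ,   1.        ]]), 'k1': -0.025887602672072293, 'view': array([[ 0.91478504, -0.40388021,  0.00700804, -0.48260441],
       [-0.24192264, -0.56168121, -0.79119382,  0.23977953],
       [ 0.32348381,  0.72207686, -0.61152533,  1.00802063],
       [ 0.        ,  0.        ,  0.        ,  1.        ]])}
top {'camera_matrix': array([[392.75220502,   0.        , 317.75511636],
       [  0.        , 392.75220502, 194.89553686],
       [  0.        ,   0.        ,   1.        ]]), 'k1': 0.01657076908333571, 'view': array([[ 0.01016381, -0.99987827, -0.01183849,  0.04144335],
       [-0.98314493, -0.00783103, -0.18266011,  0.58755054],
       [ 0.18254516,  0.01349547, -0.98310484,  0.91166761],
       [ 0.        ,  0.        ,  0.        ,  1.        ]])}
{'time_s': 0.1, 'joint_pos': array([ 1.10039529e+00,  3.13968912e-01,  4.51488199e-02,  1.30358416e+00,
       -1.38776462e-06,  1.43121441e+00]), 'joint_vel': array([-0.00086451, -0.00290646,  0.00162343, -0.00019314, -0.00052982,
       -0.00211471]), 'joint_efforts': array([ 1.80408853e-03, -4.81724811e+01,  2.99243993e+01,  1.27545709e-02,
       -2.60320030e-04, -2.02179436e-06]), 'tool_pos': array([0.18657737, 0.54344296, 0.23049621]), 'eef_rot': array([-5.17203624e-01, -3.09823721e+00,  2.40944160e-03]), 'force': array([8.33755244e-02, 3.54354871e-04, 3.68042713e-01]), 'moment': array([0.02579249, 0.03697878, 0.02780739]), 'finger_force': 0.0, 'gripper_width': 0.08546983917888866}
```

View pics/top0.png

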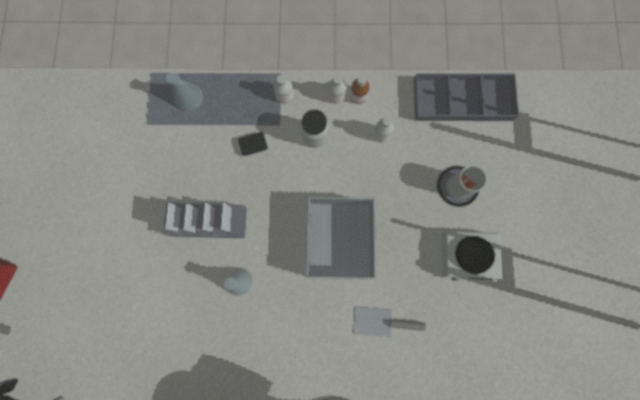

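View pics/side0.png

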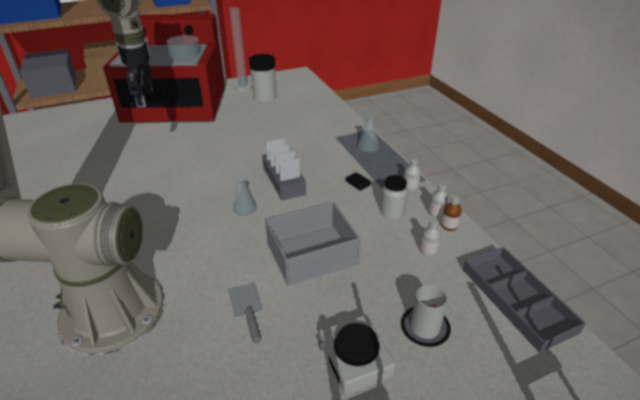

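Top view: four panels stand in the rack (165–245, 200–237). The tub is at (308–375, 198–278), the cup on its mat at (460, 185), the mixer at (475, 255), the flask at (238, 282), the jar at (314, 128) and the sample at (384, 130). I'll zoom in for corners.

```bash
cat > h.py <<'E'
import numpy as np, cv2
from scipy.spatial.transform import Rotation as R
from cell import *
def ray(n,px):
    p=camera_params(n);K=p["camera_matrix"];V=p["view"]
    d=np.array([(px[0]-K[0,2])/K[0,0],(px[1]-K[1,2])/K[1,1]]);u=d.copy()
    for _ in range(10):u=d/(1+p["k1"]*(u@u))
    return -V[:3,:3].T@V[:3,3], V[:3,:3].T@np.r_[u,1]
def onz(n,px,z):
    o,d=ray(n,px);return o+d*(z-o[2])/d[2]
def proj(n,P):
    p=camera_params(n);K=p["camera_matrix"];V=p["view"]
    c=V[:3,:3]@np.asarray(P)+V[:3,3];u=c[:2]/c[2];u=u*(1+p["k1"]*(u@u))
    return K[:2,:2]@u+K[:2,2]
def two(a,b):
    (o,d),(q,e)=ray("top",a),ray("side",b)
    s=np.linalg.lstsq(np.c_[d,-e],q-o,rcond=None)[0]
    A,B=o+s[0]*d,q+s[1]*e;return (A+B)/2,np.linalg.norm(A-B)
def rel(P,yawvec=None):
    "target TCP position -> shift in tool axes"
    s=sense();return R.from_rotvec(s["eef_rot"]).inv().apply(np.asarray(P)-s["tool_pos"])
E
python3 - <<'E'
from h import *
a=cv2.imread("pics/top0.png")
c=lambda x,y,w,h,s:cv2.resize(a[y:y+h,x:x+w],(w*s,h*s),interpolation=cv2.INTER_CUBIC)
l=c(155,185,100,60,4);r=c(300,190,100,100,4);m=c(430,155,100,125,4)
o=np.zeros((500,800,3),np.uint8);o[:240,:400]=l;o[:500,400:]=m
o[240:500,:260]=cv2.resize(a[190:290,295:395],(260,260))
cv2.imwrite("pics/z0.png",o)
E
```

```text
(no output)
```

View pics/z0.png

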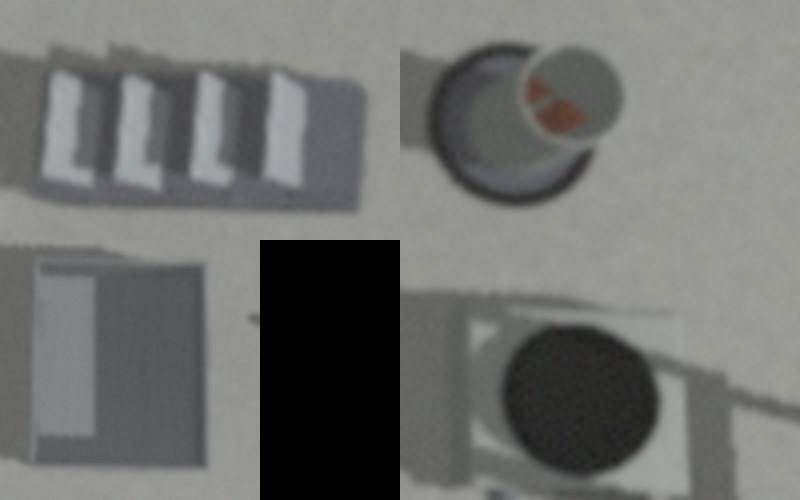

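```bash
python3 - <<'E'
from h import *
np.set_printoptions(precision=4,suppress=True)
Z=lambda X,Y:(155+X/4,185+Y/4)
for i,(A,B) in enumerate([((52,70),(42,178)),((124,74),(114,180)),((200,70),(191,178)),((273,72),(264,180))]):
    a,b=onz("top",Z(*A),.112),onz("top",Z(*B),.112);print("panel",3-i,a,b,(a+b)/2,np.linalg.norm(a-b))
print("rack",*[onz("top",p,.052)[:2] for p in [(246.2,206),(244.7,238),(164.5,235)]])
for p in [(308.8,197.7),(373.8,199.2),(373.8,276.9),(306.5,276.2)]:print("tub",onz("top",p,.085))
print("rim",onz("top",(473.2,178.8),.1),"mat",onz("top",(458,186),0),"pad",onz("top",(475.2,255),.066))
for n in ("top","side"):
    im=get_image(n);g=cv2.cvtColor(im,cv2.COLOR_BGR2HSV)
    m=(g[...,2]<40).astype(np.uint8)
    k,l,st,ce=cv2.connectedComponentsWithStats(m)
    for j in range(1,k):
        if st[j][4]>150:print(n,st[j],ce[j])
im=get_image("side");cv2.imwrite("pics/s1.png",np.hstack([cv2.resize(im[130:210,220:320],(400,320),interpolation=2),cv2.resize(im[270:350,390:490],(400,320),interpolation=2)]))
E
```

```text
panel 3 [0.5559 0.3913 0.112 ] [0.4935 0.392  0.112 ] [0.5247 0.3917 0.112 ] 0.062336788636614786
panel 2 [0.5538 0.3496 0.112 ] [0.4927 0.3509 0.112 ] [0.5233 0.3503 0.112 ] 0.06115360686264101
panel 1 [0.5565 0.3059 0.112 ] [0.4942 0.3071 0.112 ] [0.5254 0.3065 0.112 ] 0.062344011913085626
panel 0 [0.5557 0.2637 0.112 ] [0.4934 0.2655 0.112 ] [0.5246 0.2646 0.112 ] 0.062322376328705374
rack [0.5584 0.2223] [0.4801 0.2225] [0.4857 0.4174]
tub [0.5745 0.0676 0.085 ]
tub [ 0.5721 -0.0866  0.085 ]
tub [ 0.3919 -0.0837  0.085 ]
tub [0.3918 0.0702 0.085 ]
rim [ 0.6199 -0.3175  0.1   ] mat [ 0.6236 -0.3162  0.    ] pad [ 0.4446 -0.324   0.066 ]
side [101   0  19  12 166] [111.2349   4.5422]
side [ 114   44   89   64 2902] [153.8077  84.7012]
side [250  55  24  15 328] [261.628   62.0549]
side [347 174  23  15 217] [357.8618 180.9263]
side [384 175  22  15 257] [395.0272 182.3502]
side [402 308  48  38 241] [424.0747 331.2075]
side [ 334  324   45   41 1459] [356.2639 344.2207]
```

View pics/s1.png

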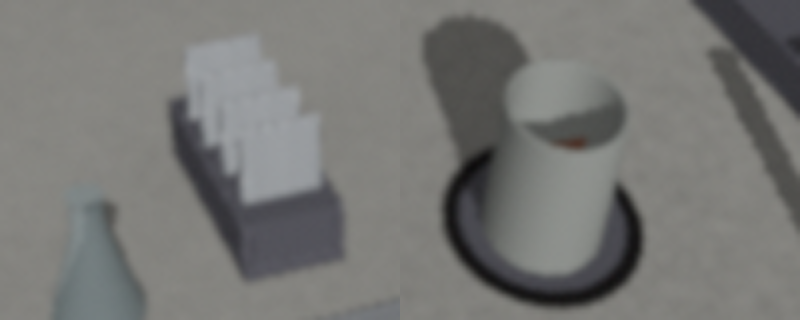

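The side crop confirms four panels; the front panel's top corners are at (280.8, 163.8) and (299.5, 158.8). The cup's rim is centred near (431, 295). I'll cross-check across the two views.

```bash
python3 - <<'E'
from h import *
np.set_printoptions(precision=4,suppress=True)
a,b=(220+243/4,130+135/4),(220+318/4,130+115/4)
print("p0 top side",onz("side",a,.112),onz("side",b,.112))
print(two((155+273/4,185+18),b),two((155+66,230),a))
a,b=(220+188/4,130+50/4),(220+258/4,130+37/4)
print("p3 top side",onz("side",a,.112),onz("side",b,.112))
print("rim side",onz("side",(390+566/4,270+105/4),.1), "mat",onz("side",(390+544/4,270+225/4),0), "pad",onz("side",(356.3,344.2),.066))
for p in [(267,241),(333,206),(358,240)]:print("tub",onz("side",p,.085))
s=sense();print(R.from_rotvec(s["eef_rot"]).as_matrix())
E
```

```text
p0 top side [0.4951 0.2546 0.112 ] [0.5536 0.2585 0.112 ]
(array([0.5562, 0.2649, 0.1077]), np.float64(0.00042636622537911)) (array([0.4964, 0.2668, 0.1043]), np.float64(0.004690684850669176))
p3 top side [0.4959 0.3845 0.112 ] [0.5516 0.3822 0.112 ]
rim side [ 0.807  -0.4015  0.1   ] mat [ 0.8231 -0.4075  0.    ] pad [ 0.4391 -0.3384  0.066 ]
tub [ 0.3668 -0.0109  0.085 ]
tub [0.5657 0.0496 0.085 ]
tub [ 0.5661 -0.0932  0.085 ]
[[-0.9458  0.3248 -0.0004]
 [ 0.3248  0.9458 -0.0008]
 [ 0.0001 -0.0009 -1.    ]]
```

```bash
python3 -m pendant '[[0,0,-0.02,0,0,-8,0.4],[0.02,0,-0.02,0,0,-16,0.4],[0.02,0,-0.02,0,0,-18.95,0.4]]' 40; python3 - <<'E'
from h import *
np.set_printoptions(precision=4,suppress=True)
print(rel((.5245,.2605,.20)), R.from_rotvec(sense()["eef_rot"]).as_matrix())
im=get_image("top").astype(int);d=im[...,0]-im[...,2]
print(d[240,150:260:8],d[240,295:395:5],d[190:290:5,340])
E
```

```text
time_s: 0.55
tool_pos: [0.1667, 0.551, 0.2519]
eef_rot: [0.008, -3.141, -0.002]
force: [-0.2, -0.7, 0.6]
gripper_width: 0.044
finger_force: 0.0
[-0.3563 -0.2924  0.0515] [[-1.     -0.0052 -0.0002]
 [-0.0052  1.      0.0012]
 [ 0.0002  0.0012 -1.    ]]
[-4 -4 -6 -4 -4 -5 -4 -5 -4 -5 -3 -4 -5 -3] [-3 -4 -1  5  6  7  7  7  4  4  4  2  3  5  5  4  1 -3 -4 -5] [-4 -3  3  3  3  3  4  4  3  5  4  4  4  4  4  5  4  3 -4 -6]
```

```bash
cat >> h.py <<'E'
def tub(name=None):
    im=get_image("top")
    if name:cv2.imwrite(name,im)
    b=cv2.blur(im,(3,3)).astype(int);m=((b[...,0]-b[...,2])>0).astype(np.uint8)
    m[:160]=0;m[300:]=0;m[:,:270]=0;m[:,430:]=0
    m=cv2.morphologyEx(m,cv2.MORPH_OPEN,np.ones((3,3)))
    c=max(cv2.findContours(m,0,2)[0],key=cv2.contourArea)
    q=[onz("top",p,.085)[:2]for p in cv2.boxPoints(cv2.minAreaRect(c))]
    return cv2.minAreaRect(np.array(q,np.float32))
E
python3 -c "
from h import *
print(tub())"
python3 -m pendant '[[-0.04,-0.03,0,0,0,0,0.4],[-0.08,-0.06,0,0,0,0,0.4],[-0.12,-0.09,0,0,0,0,0.4],[-0.16,-0.12,0,0,0,0,0.4],[-0.2,-0.16,0.01,0,0,0,0.4],[-0.24,-0.2,0.02,0,0,0,0.4],[-0.28,-0.24,0.03,0,0,0,0.4],[-0.32,-0.27,0.05,0,0,0,0.4],[-0.3563,-0.2924,0.0515,0,0,0.3,0.4],[-0.3563,-0.2924,0.0515,0,0,0.3,0.4],[-0.3563,-0.2924,0.0515,0,0,0.3,0.4]]'
python3 -c "
from h import *
print(rel((.5245,.2605,.075)));cv2.imwrite('pics/a1.png',np.hstack([cv2.resize(get_image('side')[90:230,200:330],(390,420)),cv2.resize(get_image('top')[160:260,140:260],(400,420))]))"
```

```text
((0.4838041067123413, -0.008404292166233063), (0.19084161520004272, 0.16389097273349762), 0.4586612284183502)
time_s: 1.75
tool_pos: [0.5259, 0.2558, 0.1986]
eef_rot: [-0.017, -3.14, 0.001]
force: [-0.5, 0.1, -1.3]
gripper_width: 0.0342
finger_force: 0.0
[0.00126603 0.00474357 0.12363564]
```

View pics/a1.png

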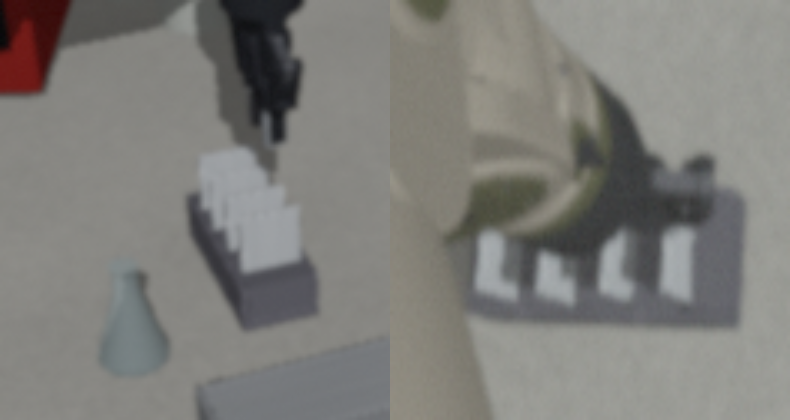

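The side crop shows the open fingers straight above the front panel, with clearance to its neighbour. Descending.

```bash
python3 -m pendant '[[0.001,0.0047,0.03,0,0,0,0.4],[0.001,0.0047,0.06,0,0,0,0.4],[0.001,0.0047,0.09,0,0,0,0.4],[0.001,0.0047,0.1236,0,0,0,0.4],[0.001,0.0047,0.1236,0,0,0,0.4],[0.001,0.0047,0.1236,0,0,0,0],[0.001,0.0047,0.1236,0,0,0,0],[0.001,0.0047,0.1236,0,0,0,0],[0.001,0.0047,0.1236,0,0,0,0]]' 50
```

```text
time_s: 2.75
tool_pos: [0.5245, 0.2635, 0.0786]
eef_rot: [0.008, 3.138, 0.003]
force: [-1.8, 0.6, 7.0]
gripper_width: 0.0045
finger_force: 52.2
```

```bash
python3 -m pendant '[[0,0,-0.03,0,0,0,0],[0,0,-0.07,0,0,0,0],[0,0,-0.12,0,0,0,0],[0,0,-0.13,0,0,0,0],[-0.001,-0.04,-0.13,0,0,0,0],[-0.002,-0.09,-0.13,0,0,0,0],[-0.003,-0.14,-0.13,0,0,0,0],[-0.004,-0.19,-0.13,4,0,0,0],[-0.0045,-0.24,-0.13,12,0,0,0],[-0.0045,-0.2955,-0.13,20,0,0,0],[-0.0045,-0.2955,-0.13,20,0,0,0],[-0.0045,-0.2955,-0.13,20,0,0,0]]'
python3 -c "
from h import *
print(rel((.529,-.032,.073)));cv2.imwrite('pics/b1.png',get_image('side')[50:330,150:550])"
```

```text
time_s: 3.95
tool_pos: [0.5259, -0.0331, 0.2061]
eef_rot: [-0.01, -3.093, 0.542]
force: [-0.1, 0.1, -0.1]
gripper_width: 0.0039
finger_force: 51.0
[-0.00310302  0.04636138  0.12475327]
```

View pics/b1.png

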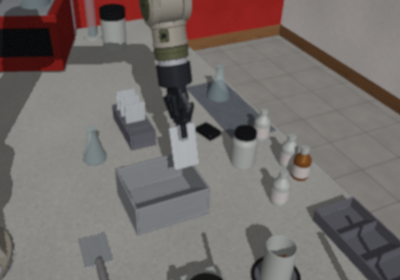

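The panel is in the fingers, above the tub and tilted as intended.

```bash
python3 -m pendant '[[-0.003,0.01,0.03,0,0,0,0],[-0.003,0.025,0.07,0,0,0,0],[-0.003,0.038,0.1,0,0,0,0],[-0.003,0.0464,0.1248,0,0,0,0],[-0.003,0.0464,0.1248,0,0,0,0],[-0.003,0.0464,0.1248,0,0,0,0.15],[-0.003,0.0464,0.1248,0,0,0,0.25],[-0.003,0.0464,0.1,0,0,0,0.3],[-0.003,0.0464,0.06,0,0,0,0.3],[-0.003,0.0464,0.01,0,0,0,0.35],[-0.003,0.0464,-0.03,-8,0,0,0.4],[-0.003,0.0464,-0.03,-16,0,0,0.4]]'
python3 -c "
from h import *
print(tub())
cv2.imwrite('pics/c1.png',cv2.resize(get_image('side')[190:290,250:380],(780,600)))"
```

```text
time_s: 5.2
tool_pos: [0.5336, 0.0239, 0.2273]
eef_rot: [0.001, 3.125, -0.102]
force: [0.1, -0.2, -0.8]
gripper_width: 0.0341
finger_force: 0.0
((0.48207634687423706, -0.07193054258823395), (0.028408104553818703, 0.18623559176921844), 89.3821792602539)
```

View pics/c1.png

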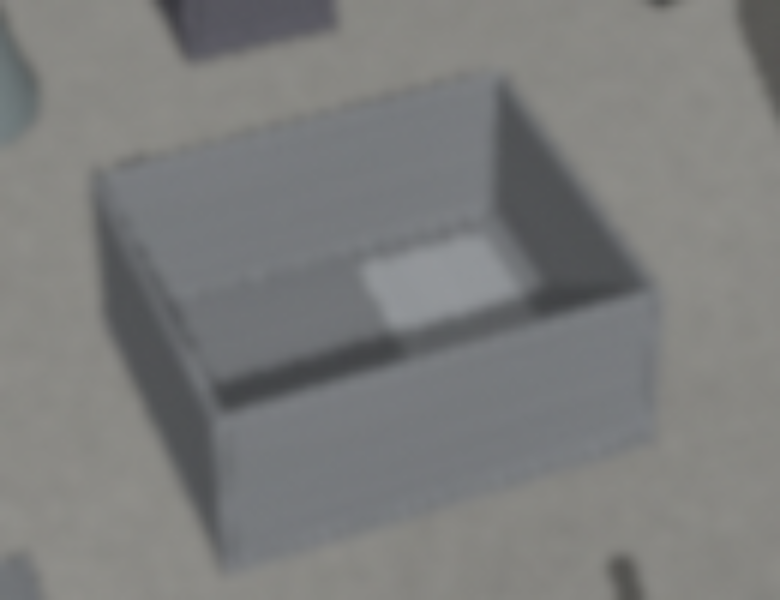

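The first panel lies flat in the right half of the tub. Next is panel 1.

```bash
cat >> h.py <<'E'
def plan(P,tilt=0,yaw=0):
    "shift (m) and turn (deg) in tool axes to TCP P, tool down, tilted tilt deg about its x, yaw about world z"
    s=sense();T=R.from_euler('z',yaw,degrees=True)*R.from_matrix(np.diag([-1.,1,-1]))*R.from_euler('x',tilt,degrees=True)
    q=R.from_rotvec(s["eef_rot"]).inv()
    print(np.round(q.apply(np.asarray(P)-s["tool_pos"]),4),np.round((q*T).as_rotvec(degrees=True),1))
E
python3 -m pendant '[[0,0,0,0,0,0,0.4],[0,0,0,0,0,0,0.4]]'; python3 -c "
from h import *
plan((.5245,.3035,.20),0,-.6)"
```

```text
time_s: 5.5
tool_pos: [0.5288, 0.0212, 0.2182]
eef_rot: [-0.008, -3.138, 0.111]
force: [-0.8, -0.6, -0.8]
gripper_width: 0.0342
finger_force: 0.0
[ 0.0057  0.2829 -0.0018] [-4.1 -0.   0.3]
```

```bash
python3 -m pendant '[[0.002,0.05,0,-2,0,0,0.4],[0.003,0.1,0,-4.1,0,0,0.4],[0.004,0.15,0,-4.1,0,0.3,0.4],[0.005,0.2,0,-4.1,0,0.3,0.4],[0.0057,0.25,0,-4.1,0,0.3,0.4],[0.0057,0.2829,-0.0018,-4.1,0,0.3,0.4],[0.0057,0.2829,-0.0018,-4.1,0,0.3,0.4],[0.0057,0.2829,-0.0018,-4.1,0,0.3,0.4]]'; python3 -c "
from h import *
plan((.5245,.3035,.075),0,-.6)"
```

```text
time_s: 6.3
tool_pos: [0.5238, 0.3045, 0.1992]
eef_rot: [-0.011, -3.14, 0.0]
force: [0.4, -0.2, 0.5]
gripper_width: 0.0342
finger_force: 0.0
[-0.001  -0.001   0.1242] [-0.  -0.1  0.2]
```

```bash
python3 -m pendant '[[0,0,0.03,0,0,0,0.4],[0,0,0.06,0,0,0,0.4],[0,0,0.09,0,0,0,0.4],[0,0,0.124,0,0,0,0.4],[0,0,0.124,0,0,0,0.4],[0,0,0.124,0,0,0,0],[0,0,0.124,0,0,0,0],[0,0,0.124,0,0,0,0],[0,0,0.124,0,0,0,0]]' 50
python3 -m pendant '[[0,0,-0.03,0,0,0,0],[0,0,-0.07,0,0,0,0],[0,0,-0.12,0,0,0,0],[0,0,-0.13,0,0,0,0],[0,-0.05,-0.13,0,0,0,0],[0,-0.1,-0.13,0,0,0,0],[0,-0.15,-0.13,0,0,0,0],[0,-0.2,-0.13,0,0,0,0],[0,-0.24,-0.13,0,0,0,0],[0,-0.24,-0.13,0,0,0,0]]'
python3 -c "
from h import *
plan((.439,-.032,.2),20);plan((.439,-.032,.073),20)"
```

```text
time_s: 7.2
tool_pos: [0.5266, 0.3039, 0.0787]
eef_rot: [0.017, 3.138, 0.004]
force: [-0.3, 0.1, 5.0]
gripper_width: 0.0047
finger_force: 52.3
time_s: 8.2
tool_pos: [0.5227, 0.059, 0.2065]
eef_rot: [0.026, 3.141, 0.001]
force: [0.5, 0.1, -0.4]
gripper_width: 0.0039
finger_force: 51.4
[ 0.0822 -0.0924  0.0064] [20.  -0.1 -1. ]
[ 0.0823 -0.0925  0.1334] [20.  -0.1 -1. ]
```

```bash
python3 -m pendant '[[0.04,-0.03,0,7,0,0,0],[0.07,-0.07,0,14,0,-0.5,0],[0.0822,-0.0924,0.006,20,0,-1,0],[0.0822,-0.0924,0.006,20,0,-1,0],[0.0822,-0.0924,0.04,20,0,-1,0],[0.0822,-0.0924,0.08,20,0,-1,0],[0.0822,-0.0924,0.11,20,0,-1,0],[0.0822,-0.0924,0.133,20,0,-1,0],[0.0822,-0.0924,0.133,20,0,-1,0],[0.0822,-0.0924,0.133,20,0,-1,0.15],[0.0822,-0.0924,0.133,20,0,-1,0.25]]'
python3 -m pendant '[[0,0,-0.03,0,0,0,0.3],[0,0,-0.07,0,0,0,0.3],[0,0,-0.12,0,0,0,0.4],[0,0,-0.15,-8,0,0,0.4],[0,0,-0.15,-16,0,0,0.4],[0,0,-0.15,-20,0,0,0.4],[0,0,-0.15,-20,0,0,0.4]]'
python3 -c "
from h import *
plan((.5245,.346,.2),0,-.6);get=get_image('side')[190:290,250:380];cv2.imwrite('pics/c2.png',get)"
```

```text
time_s: 9.3
tool_pos: [0.4413, -0.0276, 0.0744]
eef_rot: [-0.011, 3.093, -0.541]
force: [-0.5, 0.8, 0.9]
gripper_width: 0.0215
finger_force: 0.1
time_s: 10.0
tool_pos: [0.4408, 0.0217, 0.2165]
eef_rot: [-0.005, 3.14, 0.003]
force: [-0.0, -0.0, -0.3]
gripper_width: 0.0341
finger_force: 0.0
[-0.0847  0.324   0.0172] [0.1 0.1 0.8]
```

View pics/c2.png

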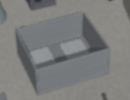

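Two panels lie flat side by side. Next is panel 2.

```bash
python3 -m pendant '[[-0.02,0.04,0,0,0,0,0.4],[-0.035,0.09,0,0,0,0.4,0.4],[-0.05,0.14,0,0,0,0.8,0.4],[-0.06,0.19,0,0,0,0.8,0.4],[-0.07,0.24,0,0,0,0.8,0.4],[-0.08,0.29,0.01,0,0,0.8,0.4],[-0.0847,0.324,0.017,0,0,0.8,0.4],[-0.0847,0.324,0.017,0,0,0.8,0.4],[-0.0847,0.324,0.017,0,0,0.8,0.4]]'
python3 -c "
from h import *
plan((.5245,.346,.075),0,-.6)"
```

```text
time_s: 10.95
tool_pos: [0.5209, 0.3492, 0.1965]
eef_rot: [-0.006, -3.138, 0.0]
force: [0.6, -0.8, -0.5]
gripper_width: 0.0344
finger_force: 0.0
[-0.0041 -0.0032  0.1215] [-0.  -0.2  0.4]
```

```bash
python3 -m pendant '[[-0.002,-0.001,0.03,0,0,0,0.4],[-0.002,-0.001,0.06,0,0,0,0.4],[-0.002,-0.001,0.09,0,0,0,0.4],[-0.002,-0.001,0.122,0,0,0,0.4],[-0.002,-0.001,0.122,0,0,0,0.4],[-0.002,-0.001,0.122,0,0,0,0],[-0.002,-0.001,0.122,0,0,0,0],[-0.002,-0.001,0.122,0,0,0,0],[-0.002,-0.001,0.122,0,0,0,0]]' 50
python3 -m pendant '[[0,0,-0.03,0,0,0,0],[0,0,-0.07,0,0,0,0],[0,0,-0.12,0,0,0,0],[0,0,-0.13,0,0,0,0],[0,-0.05,-0.13,0,0,0,0],[0,-0.1,-0.13,0,0,0,0],[0,-0.15,-0.13,0,0,0,0],[0,-0.2,-0.13,0,0,0,0],[0,-0.25,-0.13,0,0,0,0],[0,-0.28,-0.13,0,0,0,0],[0,-0.28,-0.13,0,0,0,0]]'
python3 -c "
from h import *
plan((.529,-.032,.2),20);plan((.529,-.032,.079),20)"
```

```text
time_s: 11.85
tool_pos: [0.5254, 0.3474, 0.078]
eef_rot: [0.012, 3.14, 0.005]
force: [0.2, -1.9, 7.4]
gripper_width: 0.0043
finger_force: 52.1
time_s: 12.95
tool_pos: [0.5221, 0.0632, 0.2052]
eef_rot: [-0.02, -3.139, -0.001]
force: [-0.9, 0.9, -0.2]
gripper_width: 0.0047
finger_force: 50.8
[-0.0082 -0.0951  0.0051] [20.1 -0.2 -0.7]
[-0.0084 -0.0952  0.1261] [20.1 -0.2 -0.7]
```

```bash
python3 -m pendant '[[-0.004,-0.03,0,7,0,0,0],[-0.006,-0.07,0,14,0,-0.3,0],[-0.0083,-0.0952,0.005,20,0,-0.7,0],[-0.0083,-0.0952,0.005,20,0,-0.7,0],[-0.0083,-0.0952,0.04,20,0,-0.7,0],[-0.0083,-0.0952,0.08,20,0,-0.7,0],[-0.0083,-0.0952,0.11,20,0,-0.7,0],[-0.0083,-0.0952,0.126,20,0,-0.7,0],[-0.0083,-0.0952,0.126,20,0,-0.7,0],[-0.0083,-0.0952,0.126,20,0,-0.7,0.15],[-0.0083,-0.0952,0.126,20,0,-0.7,0.25]]'
python3 -m pendant '[[0,0,-0.03,0,0,0,0.3],[0,0,-0.07,0,0,0,0.3],[0,0,-0.12,0,0,0,0.4],[0,0,-0.15,-8,0,0,0.4],[0,0,-0.15,-16,0,0,0.4],[0,0,-0.15,-20,0,0,0.4],[0,0,-0.15,-20,0,0,0.4]]'
python3 -c "
from h import *
plan((.5245,.3885,.2),0,-.6);get=get_image('side')[190:290,250:380];cv2.imwrite('pics/c3.png',get)"
```

```text
time_s: 14.05
tool_pos: [0.5307, -0.0279, 0.0803]
eef_rot: [0.008, -3.094, 0.541]
force: [0.7, 0.4, -0.1]
gripper_width: 0.0213
finger_force: 0.1
time_s: 14.75
tool_pos: [0.5308, 0.021, 0.2222]
eef_rot: [0.002, -3.141, -0.003]
force: [-0.2, -1.3, -0.8]
gripper_width: 0.0341
finger_force: 0.0
[0.0058 0.3675 0.0228] [ 0.1 -0.   0.7]
```

View pics/c3.png

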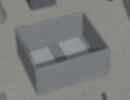

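Panel 2 is stacked flat on the first one. Last panel.

```bash
python3 -m pendant '[[0.002,0.05,0,0,0,0,0.4],[0.003,0.1,0,0,0,0.4,0.4],[0.004,0.15,0,0,0,0.7,0.4],[0.005,0.2,0,0,0,0.7,0.4],[0.0058,0.25,0,0,0,0.7,0.4],[0.0058,0.3,0.01,0,0,0.7,0.4],[0.0058,0.34,0.02,0,0,0.7,0.4],[0.0058,0.3675,0.0228,0,0,0.7,0.4],[0.0058,0.3675,0.0228,0,0,0.7,0.4],[0.0058,0.3675,0.0228,0,0,0.7,0.4]]'
python3 -c "
from h import *
plan((.5245,.3885,.075),0,-.6)"
```

```text
time_s: 15.8
tool_pos: [0.5211, 0.3914, 0.1972]
eef_rot: [-0.008, -3.136, -0.0]
force: [0.2, -1.3, 0.4]
gripper_width: 0.0342
finger_force: 0.0
[-0.0041 -0.0029  0.1222] [ 0.  -0.3  0.3]
```

```bash
python3 -m pendant '[[-0.002,-0.001,0.03,0,0,0,0.4],[-0.002,-0.001,0.06,0,0,0,0.4],[-0.002,-0.001,0.09,0,0,0,0.4],[-0.002,-0.001,0.122,0,0,0,0.4],[-0.002,-0.001,0.122,0,0,0,0.4],[-0.002,-0.001,0.122,0,0,0,0],[-0.002,-0.001,0.122,0,0,0,0],[-0.002,-0.001,0.122,0,0,0,0],[-0.002,-0.001,0.122,0,0,0,0]]' 50
python3 -m pendant '[[0,0,-0.03,0,0,0,0],[0,0,-0.07,0,0,0,0],[0,0,-0.12,0,0,0,0],[0,0,-0.13,0,0,0,0],[0.01,-0.05,-0.13,0,0,0,0],[0.03,-0.1,-0.13,0,0,0,0],[0.05,-0.14,-0.13,0,0,0,0],[0.07,-0.19,-0.13,0,0,0,0],[0.08,-0.24,-0.13,0,0,0,0],[0.085,-0.28,-0.13,0,0,0,0],[0.085,-0.32,-0.13,0,0,0,0],[0.085,-0.32,-0.13,0,0,0,0]]'
python3 -c "
from h import *
plan((.439,-.032,.2),20);plan((.439,-.032,.079),20)"
```

```text
time_s: 16.7
tool_pos: [0.5251, 0.39, 0.0782]
eef_rot: [-0.012, -3.141, -0.006]
force: [0.4, -0.6, 6.1]
gripper_width: 0.0046
finger_force: 52.1
time_s: 17.9
tool_pos: [0.4366, 0.066, 0.2059]
eef_rot: [-0.021, -3.138, -0.001]
force: [0.7, 0.1, -0.9]
gripper_width: 0.0044
finger_force: 50.9
[-0.0038 -0.098   0.0059] [20.  -0.3 -0.7]
[-0.0042 -0.098   0.1269] [20.  -0.3 -0.7]
```

```bash
python3 -m pendant '[[-0.002,-0.03,0,7,0,0,0],[-0.003,-0.07,0,14,0,-0.3,0],[-0.003,-0.098,0.005,20,0,-0.7,0],[-0.003,-0.098,0.005,20,0,-0.7,0],[-0.003,-0.098,0.04,20,0,-0.7,0],[-0.003,-0.098,0.08,20,0,-0.7,0],[-0.003,-0.098,0.11,20,0,-0.7,0],[-0.003,-0.098,0.126,20,0,-0.7,0],[-0.003,-0.098,0.126,20,0,-0.7,0],[-0.003,-0.098,0.126,20,0,-0.7,0.15],[-0.003,-0.098,0.126,20,0,-0.7,0.25]]'
python3 -m pendant '[[0,0,-0.03,0,0,0,0.3],[0,0,-0.07,0,0,0,0.3],[0,0,-0.12,0,0,0,0.4],[0,0,-0.15,-8,0,0,0.4],[0,0,-0.15,-16,0,0,0.4],[0,0,-0.15,-20,0,0,1],[0,0,-0.15,-20,0,0,1]]'
python3 -c "
from h import *
a=get_image('side');b=get_image('top');cv2.imwrite('pics/d.png',np.vstack([a[150:380,150:550],b[100:300,150:550]]));cv2.imwrite('pics/dt.png',b);cv2.imwrite('pics/ds.png',a)"
```

```text
time_s: 19.0
tool_pos: [0.4398, -0.0276, 0.0807]
eef_rot: [0.008, -3.091, 0.541]
force: [-0.4, -0.4, -0.7]
gripper_width: 0.0216
finger_force: 0.1
time_s: 19.7
tool_pos: [0.4402, 0.0217, 0.2225]
eef_rot: [0.002, -3.139, -0.003]
force: [0.7, 0.2, -0.5]
gripper_width: 0.0621
finger_force: 0.0
```

View pics/d.png

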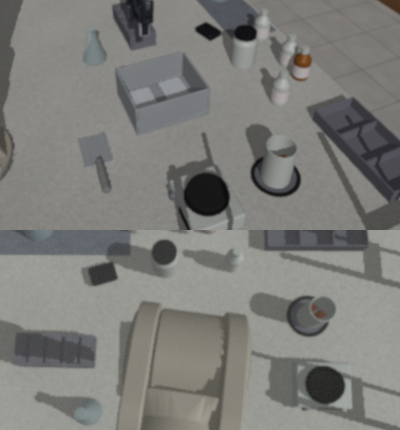

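The rack is empty, the tub holds four panels, and the cup is still on its mat. I'll measure the cup, mat and pad, then plan a low side grasp.

```bash
cat >> h.py <<'E'
B=np.array([[0,0,1.],[0,1,0],[-1,0,0]])
def side(C,p,az,roll=0,back=0):
    "grasp point to C, tool pitched p deg below horizontal, azimuth az, rolled"
    s=sense();T=R.from_euler('z',az,degrees=True)*R.from_euler('y',p,degrees=True)*R.from_matrix(B)*R.from_euler('z',roll,degrees=True)
    P=np.asarray(C)+T.apply([0,0,.019-back]);q=R.from_rotvec(s["eef_rot"]).inv()
    print(np.round(q.apply(P-s["tool_pos"]),4),np.round((q*T).as_rotvec(degrees=True),1),P)
E
python3 - <<'E'
from h import *
np.set_printoptions(precision=4,suppress=True)
t=cv2.imread("pics/dt.png");s=cv2.imread("pics/ds.png")
print("side rim",onz("side",(431.5,296.25),.1),"mat",onz("side",(426,326.25),0))
print(two((473.2,178.8),(431.5,296.25)),two((458,186),(426,326.25)),two((475.2,255),(356.3,344.2)))
# black rim ellipse of mat, pad
for n,im,(x0,y0,x1,y1) in (("top",t,(425,150,495,215)),("side",s,(395,300,455,348)),("top",t,(445,230,510,280)),("side",s,(325,315,385,370))):
    m=(im.max(2)<62).astype(np.uint8);z=np.zeros_like(m);z[y0:y1,x0:x1]=m[y0:y1,x0:x1]
    k,l,st,ce=cv2.connectedComponentsWithStats(z);j=1+st[1:,4].argmax()
    pts=cv2.convexHull(np.argwhere(l==j)[:,::-1].astype(np.int32));e=cv2.fitEllipse(pts);print(n,e, onz(n,e[0],0),onz(n,e[0],.066))
print(sense()["joint_pos"]); side((.62,-.317,.2),15,-45,0,.13)
E
```

```text
side rim [ 0.6186 -0.3186  0.1   ] mat [ 0.6222 -0.3187  0.    ]
(array([ 0.6198, -0.3178,  0.0988]), np.float64(0.0007964274759755068)) (array([ 0.624 , -0.3171, -0.0029]), np.float64(0.00043115770911160265)) (array([ 0.4448, -0.3295,  0.0511]), np.float64(0.0008031452221545233))
top ((453.9956970214844, 185.11270141601562), (32.922019958496094, 34.44017028808594), 133.61953735351562) [ 0.6259 -0.306   0.    ] [ 0.6118 -0.2836  0.066 ]
side ((425.0341796875, 325.63421630859375), (38.603179931640625, 50.25209426879883), 112.20016479492188) [ 0.6212 -0.3164  0.    ] [ 0.5847 -0.3549  0.066 ]
top ((474.31610107421875, 254.41534423828125), (35.74809265136719, 38.270484924316406), 117.993896484375) [ 0.4484 -0.347   0.    ] [ 0.4459 -0.322   0.066 ]
side ((356.28399658203125, 344.1072998046875), (42.574790954589844, 45.78183364868164), 109.37670135498047) [ 0.4627 -0.2983  0.    ] [ 0.4391 -0.3382  0.066 ]
[-0.1313  0.0607 -0.2908  1.2247 -0.0002 -0.1343]
[-0.1039 -0.2641 -0.0081] [ 29.4 -71.1  38.5] [ 0.5442 -0.2412  0.2287]
```

```bash
python3 -m pendant '[[-0.01,-0.026,-0.001,2.7,-6.5,3.5,1],[-0.02,-0.05,-0.002,5.5,-13,7,1],[-0.03,-0.075,-0.003,8,-19.5,10.5,1],[-0.04,-0.1,-0.004,10.7,-26,14,1],[-0.05,-0.125,-0.005,13.4,-32.3,17.5,1],[-0.06,-0.15,-0.006,16,-38.8,21,1],[-0.07,-0.175,-0.007,18.7,-45.3,24.5,1],[-0.08,-0.2,-0.008,21.4,-51.7,28,1],[-0.09,-0.22,-0.008,24,-58.2,31.5,1],[-0.1,-0.245,-0.008,26.7,-64.6,35,1],[-0.104,-0.264,-0.008,29.4,-71.1,38.5,1],[-0.104,-0.264,-0.008,29.4,-71.1,38.5,1]]'
python3 -m pendant '[[0,0,0,0,0,0,1],[0,0,0,0,0,0,1],[0,0,0,0,0,0,1]]'
python3 -c "
from h import *
print(sense()['joint_pos']);C=(.6205,-.318,.065)
side(C,15,-45,0,.12);side(C,15,-45,0,-.003)
cv2.imwrite('pics/e.png',np.hstack([get_image('side')[100:400,200:560],get_image('top')[100:400,300:560]]))"
```

```text
time_s: 21.0
tool_pos: [0.6072, -0.2416, 0.2644]
eef_rot: [0.76, 1.772, -0.562]
force: [-1.0, -0.7, -1.4]
gripper_width: 0.0854
finger_force: 0.0
time_s: 21.3
tool_pos: [0.6053, -0.2411, 0.2655]
eef_rot: [0.759, 1.775, -0.561]
force: [-0.3, -0.3, -0.4]
gripper_width: 0.0852
finger_force: 0.0
[-0.27609515  0.07265797 -1.02693538 -0.7303533  -0.51159729  0.17684549]
[ 0.1757 -0.0429  0.0254] [-1.8 -3.4  0.1] [ 0.55151572 -0.24901572  0.09114072]
[ 0.1685 -0.0391  0.1481] [-1.8 -3.4  0.1] [ 0.63552628 -0.33302628  0.05930598]
```

View pics/e.png

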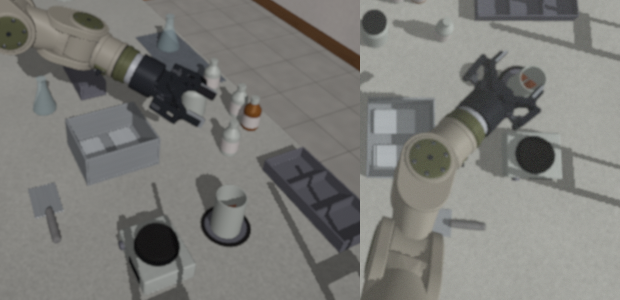

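The view shows the gripper hovering level, north of the cup. The elbow is at its limit, so the tool stopped farther out than asked. I'll move to a pose 70 mm short of the cup and above it, then re-plan.

```bash
python3 -c "
from h import *
C=np.array((.6205,-.318,.065))
side(C+[0,0,.13],15,-45,0,.07)"

```

```text
[ 0.0502 -0.0423  0.0343] [-1.8 -3.3  0. ] [ 0.58566635 -0.28316635  0.20819977]
```

```bash
python3 -m pendant '[[0.025,-0.02,0.017,-0.9,-1.6,0,1],[0.0502,-0.0423,0.0343,-1.8,-3.3,0,1],[0.0502,-0.0423,0.0343,-1.8,-3.3,0,1],[0.0502,-0.0423,0.0343,-1.8,-3.3,0,1],[0.0502,-0.0423,0.0343,-1.8,-3.3,0,1]]'
python3 -c "
from h import *
print(sense()['joint_pos'])
C=np.array((.6205,-.318,.065))
side(C+[0,0,.13],15,-45,0,.07);side(C,15,-45,0,.07);side(C,15,-45,0,-.003)"

```

```text
time_s: 21.9
tool_pos: [0.6306, -0.2906, 0.2263]
eef_rot: [0.745, 1.755, -0.56]
force: [0.8, 0.0, 0.1]
gripper_width: 0.0852
finger_force: 0.0
[-0.3713242   0.25104746 -1.02672106 -0.95108985 -0.4184136   0.12966046]
[ 0.0282 -0.0272 -0.0295] [-1.4 -2.1  0. ] [ 0.58566635 -0.28316635  0.20819977]
[ 0.1524 -0.0264  0.0086] [-1.4 -2.1  0. ] [ 0.58566635 -0.28316635  0.07819977]
[ 0.1498 -0.0246  0.0816] [-1.4 -2.1  0. ] [ 0.63552628 -0.33302628  0.05930598]
```

```bash
cat > kin.py <<'E'
from h import *
from scipy.optimize import least_squares
D=[([1.1004,.31397,.04515,1.30358,0,1.4312],(.18658,.54344,.2305)),([-.1313,.0607,-.2908,1.2247,0,-.1343],(.4402,.0217,.2225)),
([-.27610,.07266,-1.02694,-.73035,-.51160,.17685],(.6053,-.2411,.2655)),([-.37132,.25105,-1.02672,-.95109,-.41841,.12966],(.6306,-.2906,.2263))]
def fk(q,p):
    z0,L1,L2,d,e,b=p
    r=R.from_euler('z',q[0]);P=np.array([0,0,z0])
    r=r*R.from_euler('y',q[1]);P=P+r.apply([0,0,L1])
    r=r*R.from_euler('y',-q[2]);P=P+r.apply([L2,0,0])
    r=r*R.from_euler('y',q[3]);P=P+r.apply([d,b,0])
    r=r*R.from_euler('z',q[4]);P=P+r.apply([e,0,0])
    r=r*R.from_euler('x',q[5])*R.from_matrix(B)
    return P,r
f=least_squares(lambda p:np.ravel([fk(q,p)[0]-x for q,x in D]),[.2,.4,.4,.1,.25,.08]);p=f.x
LO=[-2.76,-.86,-1.03,-2.2,-1.47,-3.14];HI=[2.76,1.69,1.26,2.34,1.5,3.14]
def ik(C,pitch,az,roll=0,back=0,q0=(-.37,.3,-.9,-.8,-.3,.1)):
    T=R.from_euler('z',az,degrees=True)*R.from_euler('y',pitch,degrees=True)*R.from_matrix(B)*R.from_euler('z',roll,degrees=True)
    P=np.asarray(C)+T.apply([0,0,.019-back])
    def g(q):
        x,r=fk(q,p);return np.r_[(x-P)*5,(r.inv()*T).as_rotvec()]
    s=least_squares(g,np.clip(q0,np.array(LO)+.01,np.array(HI)-.01),bounds=(LO,HI));return s.x,np.abs(s.fun).max()
if __name__=="__main__":
    np.set_printoptions(precision=3,suppress=True)
    print(p,np.abs(f.fun).max())
    s=sense();print(fk(s["joint_pos"],p)[0]-s["tool_pos"],(fk(s["joint_pos"],p)[1].inv()*R.from_rotvec(s["eef_rot"])).magnitude())
    for az in(-60,-45,-27,-10):
      for pi in (15,25):
        print(az,pi,[(b,z,round(ik((.6205,-.318,.065+z),pi,az,0,b)[1],3)) for b,z in((0,0),(.07,0),(0,.1),(.07,.1))], ik((.445,-.329,.066+.065),pi,az)[1],ik((.484,-.008,.17),pi,az+30)[1])
E
python3 kin.py
```

```text
[0.346 0.488 0.448 0.187 0.286 0.076] 0.019382739502804613
[-0.016  0.009  0.019] 2.305551267378101e-16
-60 15 [(0, 0, np.float64(0.0)), (0.07, 0, np.float64(0.0)), (0, 0.1, np.float64(0.0)), (0.07, 0.1, np.float64(0.0))] 0.22863489713424445 0.24854478136012034
-60 25 [(0, 0, np.float64(0.0)), (0.07, 0, np.float64(0.0)), (0, 0.1, np.float64(0.0)), (0.07, 0.1, np.float64(0.0))] 0.12743006132848486 0.15797490428107086
-45 15 [(0, 0, np.float64(0.0)), (0.07, 0, np.float64(0.0)), (0, 0.1, np.float64(0.0)), (0.07, 0.1, np.float64(0.085))] 0.3529696930613881 0.3615662623947837
-45 25 [(0, 0, np.float64(0.0)), (0.07, 0, np.float64(0.01)), (0, 0.1, np.float64(0.0)), (0.07, 0.1, np.float64(0.011))] 0.2629566767913987 0.29658821505596306
-27 15 [(0, 0, np.float64(0.0)), (0.07, 0, np.float64(0.05)), (0, 0.1, np.float64(0.0)), (0.07, 0.1, np.float64(0.207))] 0.25162803895475416 0.34198673571997507
-27 25 [(0, 0, np.float64(0.0)), (0.07, 0, np.float64(0.084)), (0, 0.1, np.float64(0.0)), (0.07, 0.1, np.float64(0.076))] 0.20384980112440174 0.3048781188674799
-10 15 [(0, 0, np.float64(0.0)), (0.07, 0, np.float64(0.003)), (0, 0.1, np.float64(0.0)), (0.07, 0.1, np.float64(0.073))] 0.14499492184889945 0.23792868353938784
-10 25 [(0, 0, np.float64(0.0)), (0.07, 0, np.float64(0.002)), (0, 0.1, np.float64(0.0)), (0.07, 0.1, np.float64(0.0))] 0.0715298904245404 0.15580393182962135
```

```bash
python3 - <<'E'
s=open('kin.py').read()
s=s.replace("z0,L1,L2,d,e,b=p","z0,L1,L2,d,e,b,a1,c,b2,g=p").replace("[0,0,L1]","[a1,b2,L1]").replace("[L2,0,0]","[L2,0,c]").replace("[d,b,0]","[d,b,g]")
s=s.replace("np.ravel([fk(q,p)[0]-x for q,x in D])","np.r_[np.ravel([fk(q,p)[0]-x for q,x in D]),p[6:]*.002]").replace(".25,.08])",".25,.08,0,0,0,0])")
i=s.index("    for az in")
s=s[:i]+'''    for az in range(-150,60,15):
      for pi in (10,20):
        o=[]
        for C in ((.6205,-.318,.065),(.445,-.329,.131),(.484,-.008,.17)):
          best=min((ik(C,pi,az,0,0,q0) for q0 in ((-.3,.3,-.5,.5,-1,0),(-.3,.3,-.5,-.5,-1,0),(.3,.3,-.5,1.5,-1,1),(-.6,.3,-.5,.5,.8,0),(-.3,.3,-.5,1.4,.8,-1))),key=lambda t:t[1])
          o.append((round(best[1],3),best[0].round(2).tolist() if best[1]<.01 else ''))
        print(az,pi,*o)
'''
open('kin.py','w').write(s)
E
python3 kin.py
```

```text
[ 0.234  0.516  0.407  0.139  0.299  0.08   0.004  0.055 -0.    -0.001] 0.0004324434550707565
[-0.  0. -0.] 2.305551267378101e-16
-150 10 (np.float64(0.176), '') (np.float64(0.0), [-0.38, 1.2, 0.55, 2.21, -0.89, 2.92]) (np.float64(0.048), '')
-150 20 (np.float64(0.119), '') (np.float64(0.0), [-0.4, 1.05, 0.44, 1.99, -0.85, 2.72]) (np.float64(0.0), [0.06, 1.1, 0.61, 2.26, -0.43, 2.97])
-135 10 (np.float64(0.066), '') (np.float64(0.0), [-0.33, 1.06, 0.27, 1.97, -1.08, 2.8]) (np.float64(0.0), [0.16, 1.15, 0.53, 2.3, -0.62, 3.02])
-135 20 (np.float64(0.005), [-0.26, 1.48, 1.26, 2.29, -0.95, 2.6]) (np.float64(0.0), [-0.35, 0.91, 0.17, 1.7, -1.02, 2.51]) (np.float64(0.0), [0.14, 1.03, 0.45, 2.14, -0.6, 2.89])
-120 10 (np.float64(0.0), [-0.21, 1.34, 0.79, 2.07, -1.21, 2.65]) (np.float64(0.0), [-0.29, 0.9, -0.02, 1.57, -1.28, 2.51]) (np.float64(0.0), [0.24, 1.06, 0.33, 2.16, -0.8, 2.96])
-120 20 (np.float64(0.0), [-0.22, 1.14, 0.56, 1.67, -1.11, 2.3]) (np.float64(0.0), [-0.31, 0.72, -0.14, 1.24, -1.16, 2.14]) (np.float64(0.0), [0.22, 0.93, 0.27, 1.99, -0.76, 2.79])
-105 10 (np.float64(0.0), 
[... 2229 characters left out ...]
-0.72, 0.44, 1.22, -1.56]) (np.float64(0.227), '')
30 10 (np.float64(0.0), [-1.01, 0.76, -0.43, 0.17, 1.39, -1.35]) (np.float64(0.0), [-1.31, 0.81, -0.26, 1.48, 1.25, -2.57]) (np.float64(0.144), '')
30 20 (np.float64(0.0), [-0.99, 0.68, -0.4, 0.33, 1.22, -1.4]) (np.float64(0.0), [-1.29, 0.63, -0.35, 1.17, 1.15, -2.19]) (np.float64(0.103), '')
45 10 (np.float64(0.0), [-1.0, 1.09, 0.24, 1.6, 1.3, -2.46]) (np.float64(0.0), [-1.26, 0.96, 0.0, 1.82, 1.06, -2.82]) (np.float64(0.0), [-0.84, 0.37, -0.84, 0.66, 1.39, -1.88])
45 20 (np.float64(0.0), [-0.98, 0.91, 0.08, 1.23, 1.17, -2.09]) (np.float64(0.0), [-1.24, 0.8, -0.07, 1.58, 1.0, -2.54]) (np.float64(0.0), [-0.8, 0.21, -0.87, 0.54, 1.22, -1.62])
```

The kinematic fit is good to 0.4 mm. It shows that a tool pointing along −y (az −90, pitch 20°) reaches the cup, mixer and tub. Going to a pre-grasp pose on the cup's +y side.

```bash
python3 - <<'E'
from kin import *
C=np.array((.6205,-.318,.068))
s=sense();print(s["joint_pos"].round(3))
q=s["joint_pos"]
for b,z in((.1,.15),(.1,.06),(.1,0),(0.002,0)):
    q,e=ik(C+[0,0,z],20,-90,0,b,q);print(b,z,q.round(2),round(e,4))
side(C+[0,0,.15],20,-90,0,.1)
E
```

```text
[-0.371  0.251 -1.027 -0.951 -0.418  0.13 ]
0.1 0.15 [-0.07  0.47 -0.19  0.73 -1.22  1.38] 0.0
0.1 0.06 [-0.07  0.57 -0.28  0.54 -1.22  1.38] 0.0
0.1 0 [-0.07  0.66 -0.32  0.42 -1.22  1.38] 0.0
0.002 0 [-0.21  0.68 -0.46 -0.1  -1.16  1.01] 0.0
[-0.0064  0.0262 -0.0461] [41.3  3.  14.2] [ 0.6205     -0.2418849   0.24570363]
```

```bash
python3 -m pendant '[[0,0.003,-0.006,4.6,0.3,1.6,1],[-0.001,0.006,-0.01,9.2,0.7,3.2,1],[-0.002,0.009,-0.015,13.8,1,4.8,1],[-0.003,0.012,-0.02,18.4,1.3,6.4,1],[-0.004,0.015,-0.026,23,1.7,8,1],[-0.005,0.018,-0.03,27.5,2,9.5,1],[-0.005,0.021,-0.036,32,2.3,11,1],[-0.006,0.024,-0.041,36.7,2.7,12.6,1],[-0.006,0.026,-0.046,41.3,3,14.2,1],[-0.006,0.026,-0.046,41.3,3,14.2,1],[-0.006,0.026,-0.046,41.3,3,14.2,1],[-0.006,0.026,-0.046,41.3,3,14.2,1]]'
python3 - <<'E'
from kin import *
C=np.array((.6205,-.318,.068))
print(sense()["joint_pos"].round(3));side(C+[0,0,.15],20,-90,0,.1);side(C,20,-90,0,.1);side(C,20,-90,0,.002)
E
```

```text
time_s: 23.1
tool_pos: [0.6218, -0.2415, 0.2457]
eef_rot: [1.46, 1.462, -1.019]
force: [0.4, 0.4, 0.3]
gripper_width: 0.0856
finger_force: 0.0
[-0.064  0.47  -0.195  0.723 -1.215  1.378]
[-0.0001 -0.0013  0.0003] [ 0.2 -0.  -0.1] [ 0.6205     -0.2418849   0.24570363]
[ 0.1408 -0.0016  0.0517] [ 0.2 -0.  -0.1] [ 0.6205     -0.2418849   0.09570363]
[ 0.1408 -0.0019  0.1497] [ 0.2 -0.  -0.1] [ 0.6205     -0.33397477  0.06218566]
```

```bash
python3 -m pendant '[[0.04,-0.0016,0.013,0,0,0,1],[0.08,-0.0016,0.028,0,0,0,1],[0.12,-0.0016,0.044,0,0,0,1],[0.1408,-0.0016,0.0517,0,0,0,1],[0.1408,-0.0016,0.0517,0,0,0,1],[0.1408,-0.0016,0.0517,0,0,0,1]]'
python3 - <<'E'
from h import *
a=cv2.imread("pics/ds.png").astype(int);b=get_image("side");cv2.imwrite("pics/f.png",b)
d=np.abs(a-b.astype(int)).max(2);print([ (x,int(np.median(d[285:340,x:x+5])),int(d[285:340,x:x+5].mean())) for x in range(395,455,5)])
C=(.6205,-.318,.068);side(C,20,-90,0,.002)
E
```

```text
time_s: 23.7
tool_pos: [0.6186, -0.2426, 0.0953]
eef_rot: [1.461, 1.462, -1.023]
force: [0.2, -0.0, 0.5]
gripper_width: 0.0857
finger_force: 0.0
[(395, 1, 1), (400, 1, 1), (405, 1, 1), (410, 1, 1), (415, 1, 1), (420, 1, 1), (425, 1, 1), (430, 1, 1), (435, 1, 1), (440, 1, 1), (445, 1, 1), (450, 1, 1)]
[0.0009 0.001  0.0975] [ 0.1  0.  -0.1] [ 0.6205     -0.33397477  0.06218566]
```

The cup hasn't moved. Advancing and closing.

```bash
python3 -m pendant '[[0,0.001,0.03,0,0,0,1],[0,0.001,0.06,0,0,0,1],[0,0.001,0.085,0,0,0,1],[0,0.001,0.0975,0,0,0,1],[0,0.001,0.0975,0,0,0,1],[0,0.001,0.0975,0,0,0,1]]' 
python3 -m pendant '[[0,0,0,0,0,0,0.5],[0,0,0,0,0,0,0.5],[0,0,0,0,0,0,0.5],[0,0,0,0,0,0,0.5],[0,0,0,0,0,0,0.5]]' 60
python3 - <<'E'
from kin import *
s=sense();t=R.from_rotvec(s["eef_rot"]).apply([0,0,1]);print(s["tool_pos"]-.019*t,s["joint_pos"].round(2))
a=get_image("side");b=get_image("top");cv2.imwrite("pics/g.png",np.hstack([cv2.resize(a[230:350,360:480],(400,400)),cv2.resize(b[120:240,400:520],(400,400))]))
E
```

```text
time_s: 24.35
tool_pos: [0.6205, -0.3344, 0.0631]
eef_rot: [1.462, 1.461, -1.022]
force: [-0.9, -0.1, 0.7]
gripper_width: 0.0853
finger_force: 0.0
time_s: 24.85
tool_pos: [0.6207, -0.3337, 0.0626]
eef_rot: [1.46, 1.461, -1.023]
force: [-1.5, 4.0, 6.2]
gripper_width: 0.0621
finger_force: 65.6
[ 0.62064607 -0.31587763  0.06908924] [-0.21  0.68 -0.46 -0.1  -1.17  1.01]
```

View pics/g.png

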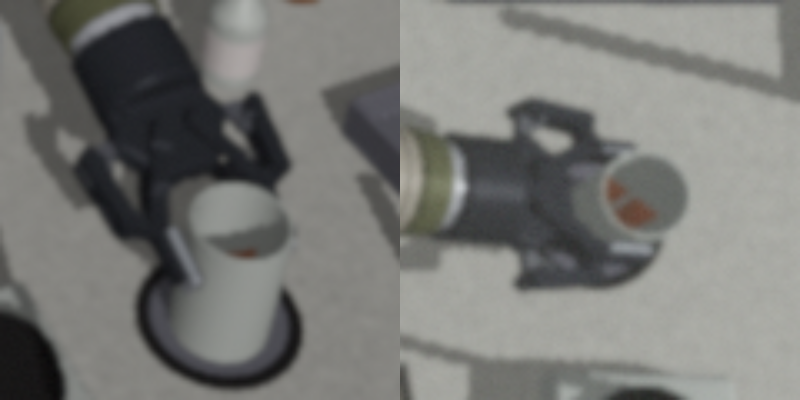

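The cup is gripped between both pads, upright on its mat with the chips inside. Lifting, then moving over the mixer.

```bash
python3 -m pendant '[[-0.03,0,-0.011,0,0,0,0.5],[-0.06,0,-0.022,0,0,0,0.5],[-0.1,0,-0.036,0,0,0,0.5],[-0.131,0,-0.048,0,0,0,0.5],[-0.131,0,-0.048,0,0,0,0.5],[-0.131,0,-0.048,0,0,0,0.5]]'
python3 - <<'E'
from kin import *
s=sense();q=s["joint_pos"];t=R.from_rotvec(s["eef_rot"]).apply([0,0,1]);g=s["tool_pos"]-.019*t
for P in ((.445,-.3447,.2),(.445,-.3447,.1376),(.445,-.3447,.11)):
    P=np.array(P);q,e=ik(P-.019*t,20,-90,0,0,q);print(q.round(2),round(e,4));side(P-.019*t,20,-90)
E
```

```text
time_s: 25.55
tool_pos: [0.6203, -0.3335, 0.2006]
eef_rot: [1.461, 1.464, -1.022]
force: [-0.3, 0.0, -2.5]
gripper_width: 0.0619
finger_force: 65.7
[-0.32  0.2  -0.87 -0.21 -1.1   0.8 ] 0.0
[-0.0031 -0.1753  0.0105] [ 0.1 -0.1  0.1] [ 0.44497149 -0.34471219  0.20003334]
[-0.32  0.35 -0.92 -0.41 -1.1   0.8 ] 0.0
[ 0.0555 -0.1753  0.0319] [ 0.1 -0.1  0.1] [ 0.44497149 -0.34471219  0.13763334]
[-0.32  0.42 -0.94 -0.5  -1.1   0.8 ] 0.0
[ 0.0814 -0.1753  0.0414] [ 0.1 -0.1  0.1] [ 0.44497149 -0.34471219  0.11003334]
```

```bash
python3 -m pendant '[[-0.001,-0.03,0.002,0,0,0,0.5],[-0.001,-0.07,0.004,0,0,0,0.5],[-0.002,-0.11,0.007,0,0,0,0.5],[-0.003,-0.15,0.01,0,0,0,0.5],[-0.003,-0.1753,0.0105,0,0,0,0.5],[-0.003,-0.1753,0.0105,0,0,0,0.5],[0.03,-0.1753,0.0225,0,0,0,0.5],[0.0555,-0.1753,0.0319,0,0,0,0.5],[0.0555,-0.1753,0.0319,0,0,0,0.5],[0.0555,-0.1753,0.0319,0,0,0,0.5]]'
python3 - <<'E'
from h import *
a=get_image("side");b=get_image("top");cv2.imwrite("pics/g2.png",np.hstack([cv2.resize(a[230:390,290:450],(400,400)),cv2.resize(b[190:310,420:540],(400,400))]))
E
```

```text
time_s: 26.55
tool_pos: [0.4442, -0.3448, 0.1361]
eef_rot: [1.461, 1.467, -1.026]
force: [0.1, -0.2, -1.4]
gripper_width: 0.0622
finger_force: 65.9
```

View pics/g2.png

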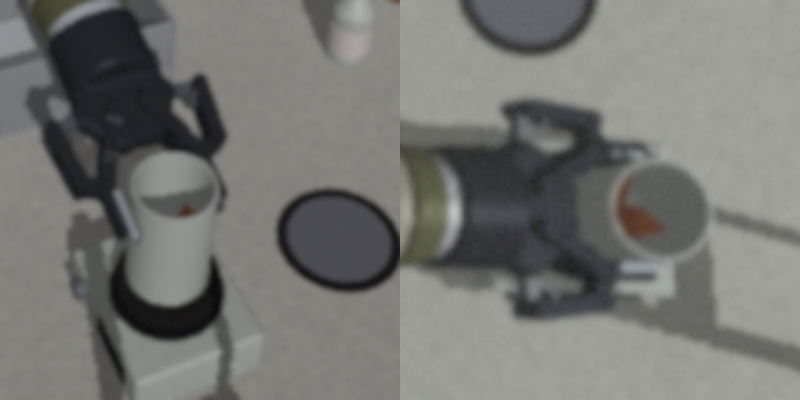

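The cup is over the centre of the black pad and the bare mat is visible. Pressing down in steps.

```bash
python3 -m pendant '[[0.0047,0,0.0017,0,0,0,0.5],[0.0094,0,0.0034,0,0,0,0.5],[0.0132,0,0.0048,0,0,0,0.5],[0.016,0,0.0058,0,0,0,0.5],[0.016,0,0.0058,0,0,0,0.5]]' 70;  python3 -m pendant '[[0.001,0,0.0004,0,0,0,0.5],[0.0019,0,0.0007,0,0,0,0.5],[0.0019,0,0.0007,0,0,0,0.5]]'
```

```text
time_s: 27.15
tool_pos: [0.4453, -0.3454, 0.1224]
eef_rot: [1.461, 1.458, -1.024]
force: [-0.5, 3.5, 7.5]
gripper_width: 0.0622
finger_force: 77.7
time_s: 27.45
tool_pos: [0.4453, -0.3454, 0.1209]
eef_rot: [1.461, 1.457, -1.024]
force: [-1.1, 3.4, 9.7]
gripper_width: 0.0616
finger_force: 77.8
```

```bash
python3 -m pendant '[[0.0019,0,0.0007,0,0,0,0.5],[0.0038,0,0.0014,0,0,0,0.5],[0.0056,0,0.002,0,0,0,0.5],[0.0056,0,0.002,0,0,0,0.5]]';  python3 -m pendant '[[0.002,0,0.0007,0,0,0,0.5],[0.0038,0,0.0014,0,0,0,0.5],[0.0038,0,0.0014,0,0,0,0.5]]'
```

```text
time_s: 27.85
tool_pos: [0.4453, -0.3461, 0.1184]
eef_rot: [1.46, 1.448, -1.028]
force: [-3.6, 8.7, 23.6]
gripper_width: 0.062
finger_force: 78.8
time_s: 28.15
tool_pos: [0.4453, -0.3469, 0.1184]
eef_rot: [1.46, 1.438, -1.032]
force: [-8.7, 15.4, 41.7]
gripper_width: 0.0617
finger_force: 79.8
```

The pad is on its stop: the tool z stays at 0.1184 while the force climbs. I'll ease off slightly and hold for just over a second.

```bash
python3 -m pendant '[[-0.0028,0,-0.001,0,0,0,0.5],[-0.0028,0,-0.001,0,0,0,0.5],[-0.0028,0,-0.001,0,0,0,0.5],[-0.0028,0,-0.001,0,0,0,0.5],[-0.0028,0,-0.001,0,0,0,0.5],[-0.0028,0,-0.001,0,0,0,0.5],[-0.0028,0,-0.001,0,0,0,0.5],[-0.0028,0,-0.001,0,0,0,0.5],[-0.0028,0,-0.001,0,0,0,0.5],[-0.0028,0,-0.001,0,0,0,0.5],[-0.0028,0,-0.001,0,0,0,0.5]]'
python3 -m pendant '[[-0.01,0,-0.0034,0,0,0,0.5],[-0.02,0,-0.007,0,0,0,0.5],[-0.04,0,-0.014,0,0,0,0.5],[-0.075,0,-0.027,0,0,0,0.5],[-0.11,0,-0.04,0,0,0,0.5],[-0.14,0,-0.051,0,0,0,0.5],[-0.14,0,-0.051,0,0,0,0.5],[-0.14,0,-0.051,0,0,0,0.5]]'
python3 - <<'E'
from kin import *
print(tub())
s=sense();q=s["joint_pos"];print(q.round(2));side((.445,-.01,.22),20,-90)
for C in ((.445,-.329,.26),(.46,-.2,.26),(.484,-.01,.26),(.484,-.01,.18)):
    q,e=ik(C,20,-90,0,0,q);print(C,q.round(2),round(e,4))
E
```

```text
time_s: 29.25
tool_pos: [0.4454, -0.3466, 0.1184]
eef_rot: [1.461, 1.445, -1.028]
force: [-5.0, 8.9, 27.3]
gripper_width: 0.062
finger_force: 78.4
time_s: 30.05
tool_pos: [0.4448, -0.345, 0.2608]
eef_rot: [1.461, 1.463, -1.022]
force: [-0.6, 0.9, -3.1]
gripper_width: 0.0621
finger_force: 76.9
((0.4834088385105133, -0.005811072885990143), (0.15862029790878296, 0.19121047854423523), 88.30045318603516)
[-0.32  0.09 -0.79 -0.02 -1.1   0.8 ]
[ 0.152   0.0014 -0.2819] [-0.  -0.1  0.2] [ 0.445      -0.02785416  0.21350162]
(0.445, -0.329, 0.26) [-0.32  0.1  -0.8  -0.05 -1.1   0.79] 0.0
(0.46, -0.2, 0.26) [-0.04  0.21 -0.55  0.71 -1.22  1.47] 0.0
(0.484, -0.01, 0.26) [ 0.34  0.57 -0.1   1.64 -1.09  2.37] 0.0
(0.484, -0.01, 0.18) [ 0.34  0.66 -0.17  1.48 -1.09  2.37] 0.0
```

```bash
python3 -c "
from h import *
side((.462,-.006,.255),20,-90)"
```

```text
[ 0.1204  0.0183 -0.2976] [-0.  -0.1  0.2] [ 0.462      -0.02385416  0.24850162]
```

```bash
python3 -m pendant '[[0.006,0,-0.015,0,0,0,0.5],[0.016,0.001,-0.04,0,0,0,0.5],[0.028,0.003,-0.07,0,0,0,0.5],[0.04,0.005,-0.1,0,0,0,0.5],[0.052,0.007,-0.13,0,0,0,0.5],[0.065,0.009,-0.16,0,0,0,0.5],[0.077,0.011,-0.19,0,0,0,0.5],[0.089,0.013,-0.22,0,0,0,0.5],[0.101,0.015,-0.25,0,0,0,0.5],[0.113,0.017,-0.28,0,0,0,0.5],[0.12,0.018,-0.2976,0,0,0,0.5],[0.12,0.018,-0.2976,0,0,0,0.5]]'
python3 - <<'E'
from kin import *
s=sense();q=s["joint_pos"];print(q.round(2));C=(.462,-.006,.15)
for z,p_,r in ((.255,20,0),(.2,10,0),(.15,10,0),(.15,10,-60),(.15,10,-120),(.15,10,-175)):
    q,e=ik((.462,-.006,z),p_,-90,r,0,q);print(z,r,q.round(2),round(e,4))
side(C,10,-90)
E
```

```text
time_s: 31.3
tool_pos: [0.4629, -0.0223, 0.2467]
eef_rot: [1.456, 1.468, -1.027]
force: [0.2, -0.5, -2.8]
gripper_width: 0.0619
finger_force: 76.9
[ 0.36  0.56 -0.15  1.63 -1.08  2.4 ]
0.255 0 [ 0.36  0.55 -0.15  1.63 -1.08  2.4 ] 0.0
0.2 0 [ 0.38  0.78 -0.14  1.77 -1.15  2.73] 0.0
0.15 0 [ 0.38  0.85 -0.16  1.69 -1.15  2.73] 0.0
0.15 -60 [ 0.38  0.85 -0.16  1.69 -1.15  1.68] 0.0
0.15 -120 [ 0.38  0.85 -0.16  1.69 -1.15  0.64] 0.0
0.15 -175 [ 0.38  0.85 -0.16  1.69 -1.15 -0.32] 0.0
[ 0.0932 -0.0003  0.0364] [  0.1 -10.    0.4] [ 0.462      -0.02471135  0.14670068]
```

```bash
python3 -m pendant '[[0.02,0,0.008,0,-2.5,0.1,0.5],[0.045,0,0.018,0,-5,0.2,0.5],[0.07,0,0.027,0,-7.5,0.3,0.5],[0.0932,0,0.0364,0,-10,0.4,0.5],[0.0932,0,0.0364,0,-10,0.4,0.5],[0.0932,0,0.0364,0,-10,0.4,0.5]]'
python3 -m pendant '[[0,0,0,0,0,-7,0.5],[0,0,0,0,0,-15,0.5],[0,0,0,0,0,-23,0.5],[0,0,0,0,0,-31,0.5],[0,0,0,0,0,-39,0.5],[0,0,0,0,0,-47,0.5],[0,0,0,0,0,-55,0.5],[0,0,0,0,0,-63,0.5],[0,0,0,0,0,-71,0.5],[0,0,0,0,0,-79,0.5],[0,0,0,0,0,-84,0.5],[0,0,0,0,0,-88,0.5]]'
python3 -m pendant '[[0,0,0,0,0,-7,0.5],[0,0,0,0,0,-15,0.5],[0,0,0,0,0,-23,0.5],[0,0,0,0,0,-31,0.5],[0,0,0,0,0,-39,0.5],[0,0,0,0,0,-47,0.5],[0,0,0,0,0,-55,0.5],[0,0,0,0,0,-63,0.5],[0,0,0,0,0,-71,0.5],[0,0,0,0,0,-79,0.5],[0,0,0,0,0,-84,0.5],[0,0,0,0,0,-87,0.5]]'
python3 -m pendant '[[0,0,0,0,0,0,0.5],[0,0,0,0,0,0,0.5],[0,0,0,0,0,0,0.5],[0,0,0,0,0,0,0.5],[0,0,0,0,0,0,0.5]]'
python3 - <<'E'
from h import *
a=get_image("side");b=get_image("top");cv2.imwrite("pics/k.png",np.hstack([cv2.resize(a[150:310,220:400],(450,400)),cv2.resize(b[160:300,280:400],(343,400))]))
E
```

```text
time_s: 31.9
tool_pos: [0.4619, -0.0274, 0.1487]
eef_rot: [1.338, 1.335, -1.122]
force: [2.0, 1.4, -2.3]
gripper_width: 0.0619
finger_force: 77.0
time_s: 33.1
tool_pos: [0.4632, -0.0266, 0.1527]
eef_rot: [0.05, 2.389, -1.997]
force: [0.3, 0.5, -2.4]
gripper_width: 0.062
finger_force: 76.9
time_s: 34.3
tool_pos: [0.4633, -0.0267, 0.1529]
eef_rot: [1.287, -1.415, 1.184]
force: [0.2, 0.3, -2.1]
gripper_width: 0.0614
finger_force: 77.0
time_s: 34.8
tool_pos: [0.4625, -0.0266, 0.1499]
eef_rot: [1.286, -1.412, 1.183]
force: [0.6, 0.3, -1.2]
gripper_width: 0.062
finger_force: 77.0
```

```bash
python3 -m pendant '[[0.015,0,0,0,0,0,0.5],[0,0,0,0,0,0,0.5],[0.015,0,0,0,0,0,0.5],[0,0,0,0,0,0,0.5],[0.02,0,0,0,0,0,0.5],[0.06,0,0,0,0,0,0.5],[0.09,0,0,0,0,0,0.5],[0.09,0,0,0,0,0,0.5],[0.09,0,0,0,0,0,0.5]]'
python3 - <<'E'
from h import *
for n in("side","top"):
    a=get_image(n);cv2.imwrite(f"pics/k_{n}.png",a);b=a.astype(int);m=((b[...,2]-b[...,0])>35).astype(np.uint8)
    k,l,st,ce=cv2.connectedComponentsWithStats(m)
    print(n,[(st[j].tolist()) for j in range(1,k) if st[j][4]>=4 and 200<ce[j][0]<520 and 100<ce[j][1]<320])
print(sense()["tool_pos"])
E
```

```text
time_s: 35.8
tool_pos: [0.454, -0.0423, 0.2385]
eef_rot: [1.285, -1.414, 1.184]
force: [0.5, 0.3, -1.5]
gripper_width: 0.0619
finger_force: 77.0
side [[445, 204, 16, 14, 179], [291, 226, 25, 22, 283], [445, 228, 10, 3, 15]]
top [[314, 224, 4, 3, 7], [325, 233, 8, 9, 50], [325, 251, 4, 4, 11]]
[ 0.45391879 -0.04222303  0.23739993]
```

Chips show only in the tub and none outside it. Rolling the cup upright again.

```bash
python3 -m pendant '[[0,0,0,0,0,7,0.5],[0,0,0,0,0,15,0.5],[0,0,0,0,0,23,0.5],[0,0,0,0,0,31,0.5],[0,0,0,0,0,39,0.5],[0,0,0,0,0,47,0.5],[0,0,0,0,0,55,0.5],[0,0,0,0,0,63,0.5],[0,0,0,0,0,71,0.5],[0,0,0,0,0,79,0.5],[0,0,0,0,0,85,0.5],[0,0,0,0,0,88,0.5]]'
python3 -m pendant '[[0,0,0,0,0,7,0.5],[0,0,0,0,0,15,0.5],[0,0,0,0,0,23,0.5],[0,0,0,0,0,31,0.5],[0,0,0,0,0,39,0.5],[0,0,0,0,0,47,0.5],[0,0,0,0,0,55,0.5],[0,0,0,0,0,63,0.5],[0,0,0,0,0,71,0.5],[0,0,0,0,0,79,0.5],[0,0,0,0,0,84,0.5],[0,0,0,0,0,87,0.5]]'
python3 -m pendant '[[0,0,0,0,0,0,0.5],[0,0,0,0,0,0,0.5]]'
python3 - <<'E'
from kin import *
s=sense();q=s["joint_pos"];print(q.round(2))
T=(.623,-.3327,.21);t=np.array([0,-np.cos(np.radians(20)),-np.sin(np.radians(20))])
side(np.array(T)-.019*t,20,-90)
for f in np.linspace(0,1,6):
    P=(1-f)*s["tool_pos"]+f*np.array(T);q,e=ik(P-.019*t,20,-90,0,0,q);print(q.round(2),round(e,4))
for n in("top",):
    b=get_image(n).astype(int);m=((b[...,2]-b[...,0])>35).astype(np.uint8);k,l,st,ce=cv2.connectedComponentsWithStats(m)
    print(n,[(st[j].tolist()) for j in range(1,k) if st[j][4]>=4 and 200<ce[j][0]<520 and 100<ce[j][1]<320])
E
```

```text
time_s: 37.1
tool_pos: [0.454, -0.0421, 0.2367]
eef_rot: [0.071, 2.377, -1.995]
force: [-0.5, -1.0, -0.9]
gripper_width: 0.062
finger_force: 76.9
time_s: 38.3
tool_pos: [0.4539, -0.0421, 0.2367]
eef_rot: [1.34, 1.331, -1.118]
force: [-0.0, 0.8, -0.4]
gripper_width: 0.0617
finger_force: 77.0
time_s: 38.5
tool_pos: [0.454, -0.0422, 0.2372]
eef_rot: [1.338, 1.334, -1.12]
force: [-0.4, -1.1, -0.9]
gripper_width: 0.0616
finger_force: 77.0
[ 0.35  0.7  -0.17  1.8  -1.18  2.71]
[-0.0232  0.1692  0.2908] [-0.  10.  -0.1] [ 0.623  -0.3327  0.21  ]
[ 0.33  0.53 -0.22  1.55 -1.1   2.36] 0.0
[ 0.2   0.48 -0.26  1.33 -1.17  2.11] 0.0
[ 0.08  0.44 -0.3   1.05 -1.21  1.81] 0.0
[-0.03  0.42 -0.35  0.73 -1.22  1.49] 0.0
[-0.12  0.42 -0.37  0.44 -1.2   1.22] 0.0
[-0.21  0.46 -0.36  0.23 -1.17  1.01] 0.0
top [[314, 224, 4, 3, 7], [325, 232, 9, 10, 60], [325, 251, 4, 5, 13]]
```

```bash
python3 -m pendant '[[-0.002,0.012,0.02,0,2,0,0.5],[-0.004,0.029,0.05,0,4,0,0.5],[-0.006,0.046,0.08,0,6,0,0.5],[-0.008,0.064,0.11,0,8,0,0.5],[-0.011,0.081,0.14,0,10,0,0.5],[-0.014,0.099,0.17,0,10,0,0.5],[-0.016,0.116,0.2,0,10,0,0.5],[-0.018,0.134,0.23,0,10,0,0.5],[-0.021,0.151,0.26,0,10,0,0.5],[-0.023,0.1692,0.2908,0,10,0,0.5],[-0.023,0.1692,0.2908,0,10,0,0.5],[-0.023,0.1692,0.2908,0,10,0,0.5]]'
python3 - <<'E'
from kin import *
t=np.array([0,-np.cos(np.radians(20)),-np.sin(np.radians(20))])
for z in(.075,.0640):side(np.array((.623,-.3327,z))-.019*t,20,-90)
ims={}
for n in("top","side"):
    a=get_image(n);ims[n]=a;b=a.astype(int);m=((b[...,2]-b[...,0])>35).astype(np.uint8);k,l,st,ce=cv2.connectedComponentsWithStats(m)
    print(n,[(st[j].tolist()) for j in range(1,k) if st[j][4]>=4 and 200<ce[j][0]<520 and 100<ce[j][1]<320])
cv2.imwrite("pics/m.png",np.hstack([cv2.resize(ims["top"][130:300,290:510],(440,340)),cv2.resize(ims["side"][180:350,260:440],(360,340))]))
E
```

```text
time_s: 39.75
tool_pos: [0.622, -0.3334, 0.2097]
eef_rot: [1.465, 1.46, -1.022]
force: [-0.1, -0.0, -1.5]
gripper_width: 0.0617
finger_force: 77.0
[0.1267 0.0008 0.0456] [-0.1 -0.1 -0.2] [ 0.623  -0.3327  0.075 ]
[0.137  0.0007 0.0494] [-0.1 -0.1 -0.2] [ 0.623  -0.3327  0.064 ]
top [[312, 224, 7, 7, 38]]
side [[451, 204, 11, 13, 90], [291, 226, 25, 22, 284]]
```

View pics/m.png

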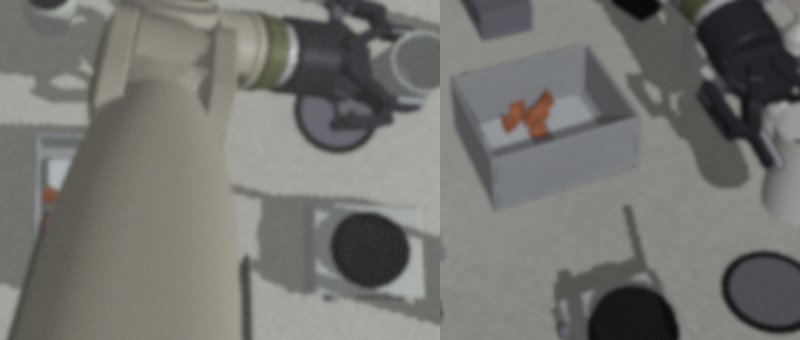

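The chips lie in a pile inside the tub, the cup is empty and the mat is clear. Setting the cup down.

```bash
python3 -m pendant '[[0.03,0.001,0.011,0,0,0,0.5],[0.07,0.001,0.025,0,0,0,0.5],[0.105,0.001,0.038,0,0,0,0.5],[0.1267,0.001,0.0456,0,0,0,0.5],[0.132,0.001,0.0475,0,0,0,0.5],[0.137,0.001,0.0494,0,0,0,0.5],[0.138,0.001,0.0498,0,0,0,0.5],[0.138,0.001,0.0498,0,0,0,0.5]]'
```

```text
time_s: 40.65
tool_pos: [0.6258, -0.3322, 0.0659]
eef_rot: [1.465, 1.456, -1.017]
force: [-0.5, 0.0, -1.7]
gripper_width: 0.0615
finger_force: 77.0
```

```bash
python3 -m pendant '[[0,0,0,0,0,0,0.5],[0,0,0,0,0,0,0.5]]';python3 -m pendant '[[0.001,-0.001,0.0004,0,0,0,0.5],[0.002,-0.001,0.0007,0,0,0,0.5],[0.002,-0.001,0.0007,0,0,0,0.5]]'
```

```text
time_s: 40.85
tool_pos: [0.6254, -0.3325, 0.0656]
eef_rot: [1.465, 1.456, -1.018]
force: [-0.3, -0.8, -1.1]
gripper_width: 0.0621
finger_force: 77.0
time_s: 41.15
tool_pos: [0.6239, -0.3324, 0.0626]
eef_rot: [1.465, 1.456, -1.02]
force: [-0.4, 1.4, 1.5]
gripper_width: 0.0617
finger_force: 77.2
```

Contact: the force sign flipped at tool z 0.0626, the same height as at the pick-up. Releasing and backing out along the tool.

```bash
python3 -m pendant '[[0,0,0,0,0,0,0.8],[0,0,0,0,0,0,0.9],[0,0,0,0,0,0,1],[0,0,0,0,0,0,1],[0,0,-0.01,0,0,0,1],[0,0,-0.03,0,0,0,1],[0,0,-0.06,0,0,0,1],[0,0,-0.1,0,0,0,1],[-0.04,0,-0.13,0,0,0,1],[-0.09,0,-0.15,0,0,0,1],[-0.13,0,-0.16,0,0,0,1],[-0.13,0,-0.16,0,0,0,1]]'
python3 - <<'E'
from h import *
np.set_printoptions(precision=4,suppress=True)
b=get_image("side");cv2.imwrite("pics/n.png",b);a=cv2.imread("pics/ds.png")
d=np.abs(a.astype(int)-b).max(2)
print("cup zone diff",d[285:340,395:455].mean().round(2),(d[285:340,395:455]>25).sum(),"mixer",d[315:390,320:400].mean().round(2))
for nm,(x0,y0,x1,y1) in dict(jar=(380,172,410,220),sample=(420,215,442,258),flask=(230,175,260,215)).items():print(nm,d[y0:y1,x0:x1].mean().round(2))
m=(b.max(2)<62);z=np.zeros(m.shape,np.uint8);z[300:348,395:455]=m[300:348,395:455]
# white cup silhouette against mat: columns of bright pixels along rows crossing the mat
for im in(a,b):
    print([(y,np.flatnonzero(im[y,395:460].min(1)>105)[[0,-1]].tolist() if (im[y,395:460].min(1)>105).any() else None) for y in (316,322,328)])
s=get_image("top");c=s.astype(int);mm=((c[...,2]-c[...,0])>35).astype(np.uint8);k,l,st,ce=cv2.connectedComponentsWithStats(mm)
print([(st[j].tolist()) for j in range(1,k) if st[j][4]>=4 and ce[j][1]>100])
E
```

```text
time_s: 42.35
tool_pos: [0.6262, -0.2266, 0.2476]
eef_rot: [1.467, 1.446, -1.009]
force: [0.4, -0.3, 0.3]
gripper_width: 0.0851
finger_force: 0.0
cup zone diff 4.37 75 mixer 1.2
jar 27.36
sample 0.92
flask 0.94
[(316, [0, 64]), (322, [0, 64]), (328, [0, 64])]
[(316, [0, 64]), (322, [0, 64]), (328, [0, 64])]
[[0, 260, 16, 36, 232]]
```

```bash
python3 -m pendant '[[-0.04,0,-0.04,0,0,0,1],[-0.08,0,-0.08,0,0,0,1],[-0.12,0,-0.12,0,0,0,1],[-0.15,0,-0.16,0,0,0,1],[-0.15,0,-0.16,0,0,0,1],[-0.15,0,-0.16,0,0,0,1]]'
python3 - <<'E'
from h import *
np.set_printoptions(precision=4,suppress=True)
b=get_image("side");cv2.imwrite("pics/o.png",b);a=cv2.imread("pics/ds.png");d=np.abs(a.astype(int)-b).max(2)
for nm,(x0,y0,x1,y1) in dict(jar=(380,172,410,220),sample=(420,215,442,258),flask=(230,175,260,215),tub=(260,200,365,285)).items():print(nm,d[y0:y1,x0:x1].mean().round(2))
# cup lower body: low-saturation bright inside the mat's ring, per row
for im in(a,b):
    g=cv2.resize(im[285:340,395:460],None,fx=4,fy=4,interpolation=cv2.INTER_CUBIC)
    m=(g.min(2)>95).astype(np.uint8)
    for y in(145,165,185):
        r=m[y];x=130
        L=x;Rr=x
        while r[L]:L-=1
        while r[Rr]:Rr+=1
        print(y/4+285,395+L/4,395+Rr/4,end=' | ')
    print()
t=a[287:340,410:446];r=cv2.matchTemplate(b[277:350,395:460],t,cv2.TM_CCOEFF_NORMED);print(cv2.minMaxLoc(r),"expect (15,10)")
E
```

```text
time_s: 43.05
tool_pos: [0.6232, -0.1262, 0.4353]
eef_rot: [1.463, 1.458, -1.017]
force: [1.2, -0.1, -0.8]
gripper_width: 0.0858
finger_force: 0.0
jar 1.86
sample 1.84
flask 1.84
tub 4.49
321.25 414.25 443.0 | 326.25 413.0 441.75 | 331.25 413.0 440.25 | 
321.25 415.25 443.5 | 326.25 414.25 442.25 | 331.25 414.5 440.75 | 
(-0.4927344024181366, 0.9852964282035828, (0, 2), (16, 9)) expect (15,10)
```

The jar, sample and flask haven't moved, and the cup is upright within a few mm of the mat's centre. The tub's only change is the chips inside.

```bash
python3 -c "
from cell import job_done
print(job_done())"
```

```text
the job is handed in; nothing more can be done
None
```

The job is handed in: all four panels and the chips are in the tub, the pad was held fully down for about a second, and the empty cup is upright within a few millimetres of the mat's centre. I didn't count the chips one by one: the camera showed a pile in the tub, no strays, and the cup looked empty.

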